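# Unlock the handheld microscope and hold it slanted over the circuit board

### The arm

A 7-joint arm with a two-finger parallel gripper is mounted at the origin on the work surface. World frame = base frame: x ahead of the robot, y to its left, z up, the work surface at z = 0. Lengths are in m, angles in rad, forces in N, time in s.
With the tool pointing down it reaches from about 0.4 to 0.875 m from the base axis. Payload 19.3 kg.
Tool frame: the origin (TCP) lies midway between the tips of the shut fingers; the grasp point (between the pads) lies 19 mm behind it; z points along the fingers, y is the line along which they close (so a half turn about z gives the same grasp; the last joint's range is limited). The gripper opens to 85 mm and grips with 20 to 120 N. Pads are 22 mm wide; open, the fingers measure 114 mm over their backs; the gripper's body (76 mm by 85 mm) begins 54 mm behind the grasp point. The pads swing forward as they close: fully open they stand 13 mm farther back than shut.
Start: joints at [1.089, 0.521, -0.036, 1.599, 0.021, 1.021, -0.113], TCP at [0.25, -0.573, 0.194] pointing down, gripper open.
Joint ranges: [-2.91, 2.91], [-0.3, 2.13], [-1.5, 1.42], [0.17, 2.43], [-1.26, 4.41], [0.16, 1.93], [-2.52, 2.52]. Speed limits (rad/s): [1.89, 1.89, 2.39, 2.39, 3.01, 3.01, 3.01].

### API

Orientations are given as [roll, pitch, yaw] about the fixed x, y, z axes, in that order (R = Rz(yaw) Ry(pitch) Rx(roll)).
In Python, from workcell import bot gives the robot as it stands.
- The arm moves only by the shell command python3 nudge.py FILE [FORCE], which reads ROWS from the file FILE. ROWS is a JSON list that holds a single list of rows (three levels of brackets), with 1 to 5 rows, each of 7 numbers: the finger opening in m, then dx, dy, dz in units of 20 mm, then a rotation vector rx, ry, rz in units of 0.05 rad; each row is the pose to reach, as a shift and turn from the pose commanded when the command began, along the tool's axes at that moment; what a row does not reach only later rows make up. A row lasts 1/8 s, in which the tool goes at most 0.0625 m and 0.188 rad, less where a joint would pass 70% of its speed; a pose out of reach is approached as far as the arm can. The fingers move at their own pace and stop on an object; FORCE is the grip in N (left out, the last holds). Time passes only in rows, so rows that do not move let the fingers close. It prints the time, the measured TCP pose, the force, the opening and the grip force at its end. Input that does not fit is refused with a message, and nothing moves.
- bot.observe(): the state, without advancing time (a new reading comes with each control period).
- bot.grab_frame(name): name is "side" or "top" or "wrist"; returns the picture (480x640x3 uint8, blue, green, red); there is no depth.
- bot.calibration(name): a dict with "vfov" (degrees; the focal length in pixels is half the picture's height over the tangent of half this angle, whatever the lens; pixels are square), "cx", "cy" (the principal point, pixels), "eye" and "attitude" of the camera in the world. Camera axes: x right, y down, z forward; pixel columns grow to the right and rows downward; lengths in m; the calibration is good to about 2 mm. A picture is of the moment at which its call begins: read the wrist's pose just before it. calibration takes no time and is no camera call; for the wrist camera it gives the pose at the moment of the call.
- bot.job_done(): hands the job in; it is judged then, once.
The state is a dict: "clock": time; "qpos": joint angles; "qd": joint speeds; "joint_efforts": joint torques, N m; "position": TCP position; "tool_rot": TCP orientation; "force": force on the tool from outside, world axes, zero at the start; "moment": the same for the moment, N m; "grip_width": finger opening in m; "finger_force": force on a finger pad.
Only numpy, scipy, OpenCV 4.12 (cv2) and the standard library are available. Lean on these libraries where they do the work, as an engineer would, in place of code of your own. Each camera call takes 0.05 s, during which the arm holds its last target. There are 200 camera calls.

### The job

The handheld inspection microscope stands locked in its twist-lock dock: turn it about its upright axis until its white stripe faces the yellow mark, then draw it straight up out of the dock. Lean it over about 45 degrees, lens end down, and keep it held in the air with the lens looking straight at the square silver chip on the green circuit board from about 7 cm away. Finish while still gripping it there, motionless; never touch the board, and leave the other things on the bench undisturbed.

Things in the scene. Friction and masses are not known exactly. Their poses are not given: they have to be found in the camera images.
- scope: Cordless handheld microscope, a round stick 130 mm long, 0.17 kg. Origin: centre of its lower (lens) end; z runs up the stick, the lens looks along -z. From 50 to 130 mm: smooth black grip 38 mm in diameter; below: aluminium barrel, 33 mm. Starts upright in the dock, its +x turned 0.6 to 1.4 rad counterclockwise (from above) from the dock's +x: turn it clockwise by that angle.
- dock: Fixed twist-lock dock: black cup 66 mm across, 36 mm high, on a grey base 92 mm across. Origin: centre of the underside, on the bench. The lens end stands on the cup floor, 8 mm above the origin. A lip 30 to 36 mm above the origin (bore 36 mm) holds the lug down except at one opening. The scope lifts out straight up only with its +x along the dock's +x within about 9 degrees.
- lug (a point): White locking lug on the scope, 6 mm wide, 6 mm high, 14 to 20 mm above the lens end, sticking out to 23.5 mm from the axis in the scope's +x direction; hidden in the dock at the start. A white stripe along the black grip and a white bar on the black top show the same direction. This point: the lug's middle, 20 mm from the axis.
- opening (a point): The 13 mm wide opening in the dock's lip, 24 mm from the dock's centre in its +x direction, 36 mm above the bench. Marked yellow on the cup and by a yellow triangle on a tongue of the base that reaches 68 mm from the centre.
- board: Fixed board holder: grey base 130 x 100 mm, with a green circuit board 120 x 90 mm whose upper face is 32 mm above the origin; parts on it rise to 41 mm above the origin. Origin: centre of the underside, on the bench; z up, x along the 130 mm side.
- chip (a point): Centre of the top face of the square silver chip (26 x 26 mm, 4 mm thick) on the green board: the point for the lens to look at, 36 mm above the bench. Axes as the board holder: z up.
- driver: Bystander: screwdriver 170 mm long lying on the bench between dock and board; origin under its middle.
- bottle: Bystander: white bottle, 54 mm in diameter, 130 mm high; origin at its underside's centre.
- spool: Bystander: blue spool, 56 mm in diameter, 45 mm high; origin at its underside's centre.
- fan: Bystander: square black cooling fan 80 x 80 x 25 mm standing on edge; origin at its underside's centre.
- mouse: Bystander: black computer mouse 100 x 58 x 32 mm; origin at its underside's centre.
- cup_bin: Bystander: empty blue parts bin 120 x 90 x 50 mm; origin at its underside's centre.

How it is judged:
On the way, in this order (a step that is already met when the one before it is completed fails the run):
1. the microscope is turned in its dock so that its lug and stripe face the yellow mark (angle between the x axis of scope and the x axis of dock, either way round below 0.2 rad and z of scope in the frame of dock below 0.014 m), for 0.1 s.
2. it is drawn up, clear of the dock, in the grip (z of scope in the frame of dock above 0.045 m and contact force between scope and the fingers above 1 N), for 0.1 s.
At the end, for the whole second after the job is handed in: Gripped and still, touching neither dock nor board, lens end over 60 mm above the bench; axis 32 to 58 degrees from upright, lens end down; chip centre 45 to 100 mm in front of the lens and within 20 mm of the lens axis along each of the scope's x and y (angle between scope's own z axis and vertical between 0.56 and 1.02 rad and height (world z) of scope above 0.06 m and x of chip in the frame of scope between -0.02 and 0.02 m and y of chip in the frame of scope between -0.02 and 0.02 m and z of chip in the frame of scope between -0.1 and -0.045 m and contact force between scope and the fingers above 1 N and contact force between scope and dock below 0.3 N and contact force between scope and board below 0.3 N and linear speed of scope below 0.03 m/s and angular speed of scope below 0.2 rad/s); the arm keeps its last pose, push and grip.
It fails at once if the board is touched by the microscope or the robot (contact force between any of scope, the arm, the fingers and board above 0.5 N).
It fails at once if a bystander is disturbed (moved more than 25 mm) (distance of any of driver, bottle, spool, fan, mouse, cup_bin from where it was at the start of the episode above 0.025 m).
It also fails if it takes over 40 s, if anything falls off the work surface, if the arm or the gripper's body presses on something with over 40 N, if the wrist force passes 120 N, or if a joint passes its speed limit or range.

## Working session

There is one attempt and no reset: what is moved stays moved. The work goes in short steps, Python scripts to look and compute and a shell command to move; the robot and the scene stay as the last step left them, time stands still between calls to the robot, and variables do not carry over. Pictures are saved under pics/ and viewed, at most 10 in all, crops included, and the job is handed in when it is done.

```bash
ls; mkdir -p pics; python3 - <<'E'
from workcell import bot
import cv2
s=bot.observe(); print({k:s[k] for k in("clock","position","tool_rot","grip_width")})
for n in("top","side"):
    cv2.imwrite(f"pics/{n}0.png",bot.grab_frame(n)); print(n,bot.calibration(n))
E
```

```text
nudge.py
pics
workcell.py
{'clock': 0.0, 'position': array([ 0.24995757, -0.57241523,  0.19311714]), 'tool_rot': array([-3.14042347e+00,  8.15381721e-05,  4.11798302e-01]), 'grip_width': 0.0852913406315732}
top {'vfov': 46.02716286812522, 'cx': 311.48837126722657, 'cy': 236.49171763320166, 'eye': array([0.516831  , 0.0205052 , 1.29116442]), 'attitude': array([-3.07693907, -0.02338053, -1.58612445])}
side {'vfov': 57.02615593005065, 'cx': 321.42533960423157, 'cy': 233.5385843831316, 'eye': array([0.30678188, 0.71199767, 0.75185794]), 'attitude': array([-2.30659057,  0.01757454, -2.77993819])}
```

View pics/top0.png

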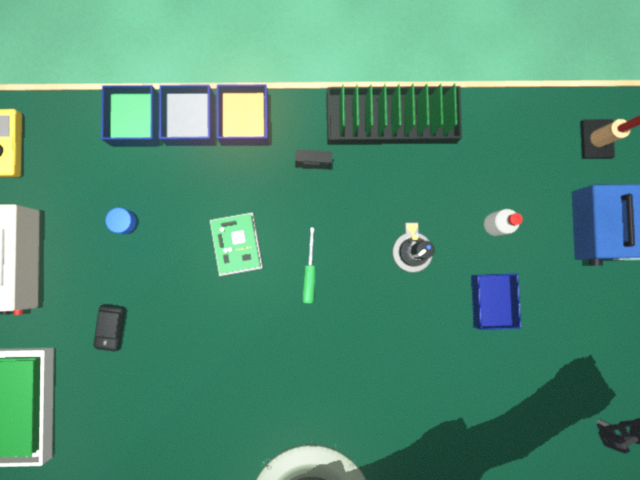

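View pics/side0.png

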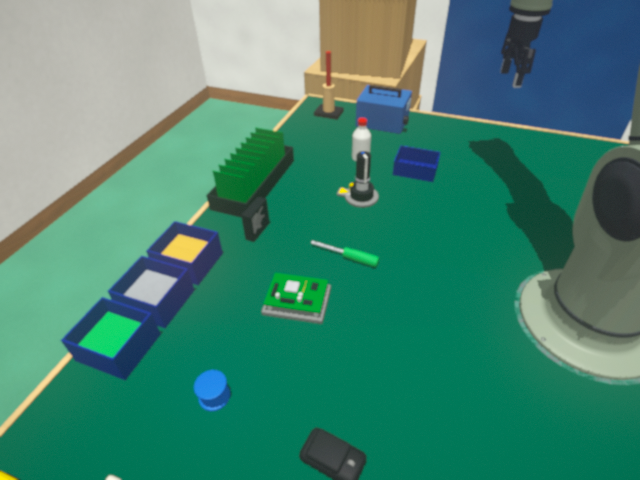

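Top view: dock at about (413,252), yellow triangle (412,230), scope top (424,249), chip (238,237). Side view: dock (361,195), chip (291,287). I'll enlarge these regions.

```bash
cat > h.py <<'E'
import numpy as np
from scipy.spatial.transform import Rotation as R
from workcell import bot
def ray(c,u,v):
    f=240/np.tan(np.radians(c["vfov"])/2)
    d=R.from_euler("xyz",c["attitude"]).apply([(u-c["cx"])/f,(v-c["cy"])/f,1])
    return np.array(c["eye"]),d
def onz(c,u,v,z):
    e,d=ray(c,u,v); return e+d*(z-e[2])/d[2]
def tri(obs):
    A=0;b=0;L=[ray(*o) for o in obs]
    for e,d in L:
        d=d/np.linalg.norm(d);P=np.eye(3)-np.outer(d,d);A=A+P;b=b+P@e
    p=np.linalg.solve(A,b)
    return p,[np.linalg.norm(np.cross(p-e,d/np.linalg.norm(d))) for e,d in L]
E
python3 - <<'E'
import cv2,numpy as np
t=cv2.imread("pics/top0.png");s=cv2.imread("pics/side0.png")
def c(i,x,y,w=80,h=60,k=5): return cv2.resize(i[y:y+h,x:x+w],None,fx=400/w,fy=300/h,interpolation=cv2.INTER_CUBIC)
cv2.imwrite("pics/crop0.png",np.vstack([np.hstack([c(t,373,216),c(s,325,146)]),np.hstack([c(t,198,210),c(s,256,265)])]))
E
```

```text
(no output)
```

View pics/crop0.png

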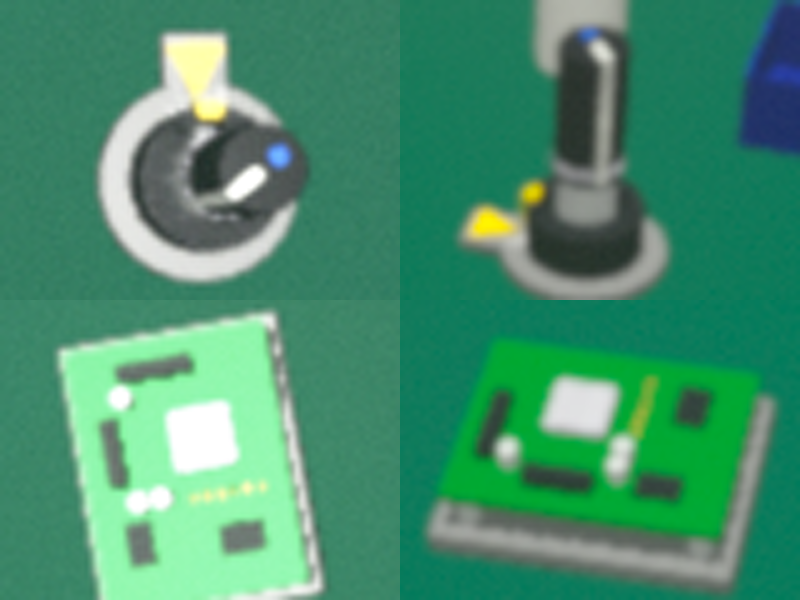

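The crop shows the yellow opening and triangle up (+x). The white bar on top points left and down, from about (426,250) to (419,255). The chip is at top px (238.4,237.4) and side px (372..., crop 581,407).

```bash
python3 - <<'E'
from h import *
T=bot.calibration("top");S=bot.calibration("side")
t=lambda x,y:(T,373+x/5,216+y/5); s=lambda x,y:(S,325+(x-400)/5,146+y/5)
t2=lambda x,y:(T,198+x/5,210+(y-300)/5); s2=lambda x,y:(S,256+(x-400)/5,265+(y-300)/5)
print("chip",tri([t2(202,437),s2(581,407)]))
print("top blue",tri([t(279,156),s(589,35)]))
print("tri",tri([t(195,62),s(492,225)]), "open",tri([t(210,108),s(532,193)]))
print("base",onz(*t(199,182),.006),"top",onz(*t(263,168),.138))
print("bar",onz(*t(263,170),.138),onz(*t(231,196),.138))
print("tri tip/base",onz(*t(195,45),.006),onz(*t(196,90),.006))
print("board edge R", onz(*t2(272,318),.032),onz(*t2(318,580),.032),onz(*t2(60,352),.032))
print("stripe side top", tri([t(228,197),s(600,55)]))
w=bot.calibration("wrist");print(w, bot.observe()["position"])
print(R.from_euler("xyz",bot.observe()["tool_rot"]).as_matrix().round(3))
E
```

```text
chip (array([0.59846433, 0.1526761 , 0.03298551]), [np.float64(0.0004175094010555305), np.float64(0.000417509401055352)])
top blue (array([ 0.56635542, -0.24862774,  0.13539464]), [np.float64(0.0005344181536600807), np.float64(0.0005344181536599155)])
tri (array([ 0.61518688, -0.24141189,  0.00600219]), [np.float64(0.00021008994460174407), np.float64(0.00021008994460179715)]) open (array([ 0.59247556, -0.24206057,  0.03304935]), [np.float64(0.0003365878456838632), np.float64(0.0003365878456836088)])
base [ 0.55996319 -0.24183277  0.006     ] top [ 0.5608976  -0.24142799  0.138     ]
bar [ 0.56007647 -0.24140463  0.138     ] [ 0.54960101 -0.2279136   0.138     ]
tri tip/base [ 0.62280222 -0.24168485  0.006     ] [ 0.60212039 -0.24158915  0.006     ]
board edge R [0.65098408 0.12106353 0.032     ] [0.53376036 0.10167479 0.032     ] [0.63697169 0.21546883 0.032     ]
stripe side top (array([ 0.55163529, -0.22546687,  0.14019423]), [np.float64(0.002591058285946653), np.float64(0.0025910582859467596)])
{'vfov': 70.23988592887783, 'cx': 320.6868580019928, 'cy': 239.40235283126205, 'eye': array([ 0.31624034, -0.54383339,  0.37425461]), 'attitude': array([ 2.85473667e+00,  2.03610801e-03, -1.15817626e+00])} [ 0.24995313 -0.57248741  0.19320928]
[[ 0.916  0.4   -0.   ]
 [ 0.4   -0.916  0.001]
 [-0.    -0.001 -1.   ]]
```

```bash
cat >> h.py <<'E'
def go(p,Rt):
    """shift and rotation vector, in tool axes, from the present pose to p, Rt"""
    s=bot.observe(); R0=R.from_euler("xyz",s["tool_rot"])
    print("d",R0.inv().apply(np.array(p)-s["position"]).round(4),"rv",(R0.inv()*Rt).as_rotvec().round(4),"q",s["qpos"].round(3),"t",s["clock"])
down=lambda yaw:R.from_euler("xyz",[np.pi,0,yaw])
E
python3 -c "
from h import *
go([.25,-.573,.25],down(.41));go([.56,-.242,.25],down(2.0))"
```

```text
d [-0.0002  0.0004 -0.0568] rv [-0.001   0.0001  0.0017] q [ 1.089  0.522 -0.036  1.6    0.021  1.021 -0.113] t 0.1
d [ 0.4164 -0.1789 -0.0567] rv [-8.0000e-04 -7.0000e-04 -1.5883e+00] q [ 1.089  0.522 -0.036  1.6    0.021  1.021 -0.113] t 0.1
```

The rows are not in the units I measure in: shifts go in units of 20 mm and turns go in units of 0.05 rad. I convert before sending: 0.22 m is 11, 0.17 m is 8.5, -0.9 rad is -18.

```bash
echo '[[[0.085,1,-0.5,-2.85,0,0,-3.6],[0.085,3.5,-1.5,-2.85,0,0,-7.2],[0.085,6,-2.6,-2.85,0,0,-10.8],[0.085,8.5,-3.65,-2.85,0,0,-14.4],[0.085,11,-4.75,-2.85,0,0,-18]]]' > mv.in && python3 nudge.py mv.in 60; python3 -c "
from h import *
go([.56,-.242,.25],down(2.0))"
```

```text
clock: 0.72
position: [0.4146, -0.3962, 0.2506]
tool_rot: [-3.141, 0.0, 1.318]
force: [1.4, -1.1, -0.7]
grip_width: 0.0848
finger_force: 0.0
d [0.1857 0.1021 0.0006] rv [-2.000e-04 -0.000e+00 -6.824e-01] q [ 0.881  0.396 -0.304  1.659  0.13   1.106  0.288] t 0.725
```

Scaled: 0.186 m is 9.3, 0.14 m is 7, -0.68 rad is -13.6.

```bash
echo '[[[0.085,2.25,1.25,0,0,0,-3.4],[0.085,4.6,2.55,0,0,0,-6.8],[0.085,7,3.85,0,0,0,-10.2],[0.085,9.3,5.1,0,0,0,-13.6],[0.085,9.3,5.1,0,0,0,-13.6]]]' > mv.in && python3 nudge.py mv.in; python3 - <<'E'
from h import *
import cv2
c=bot.calibration("wrist"); cv2.imwrite("pics/w1.png",bot.grab_frame("wrist")); print(c); go([.56,-.242,.118-.0+.0],down(2.0))
E
```

```text
clock: 1.35
position: [0.5621, -0.2398, 0.2502]
tool_rot: [3.14, -0.002, 2.0]
force: [-0.4, 0.2, -0.9]
grip_width: 0.085
finger_force: 0.0
{'vfov': 70.23988592887783, 'cx': 320.6868580019928, 'cy': 239.40235283126205, 'eye': array([ 0.53237227, -0.17485629,  0.43138949]), 'attitude': array([ 2.85779323e+00, -1.27455122e-03,  4.29916648e-01])}
d [ 0.0004 -0.0004  0.1321] rv [-0.0001 -0.0012 -0.0055] q [ 0.647  0.484 -0.493  1.553  0.241  1.167  0.531] t 1.4
```

View pics/w1.png

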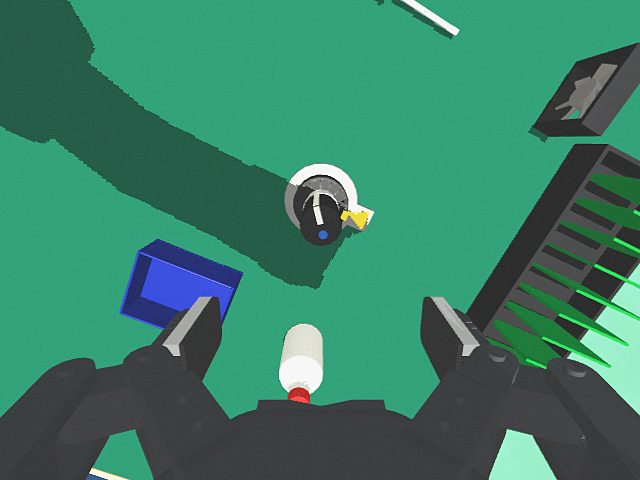

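Wrist view: dock centre about (321,198), triangle (358,218), scope top about (322,225), white bar (318,208), blue dot (323,235). I'll enlarge it to check the bar angle.

```bash
python3 - <<'E'
import cv2
i=cv2.imread("pics/w1.png")[155:255,275:385]
cv2.imwrite("pics/w1c.png",cv2.resize(i,None,fx=6,fy=6,interpolation=cv2.INTER_CUBIC))
E
```

```text
(no output)
```

View pics/w1c.png

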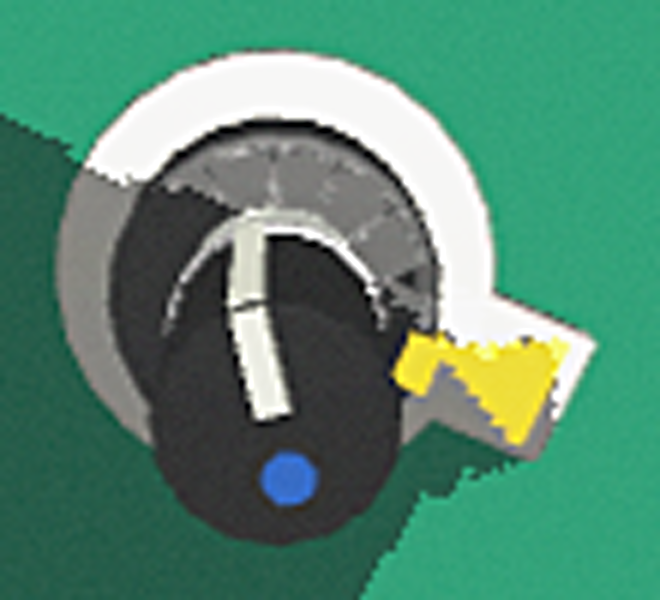

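```bash
python3 - <<'E'
from h import *
c=bot.calibration("wrist"); T=bot.calibration("top")
w=lambda x,y:(c,275+x/6,155+y/6)
a,b,bl=[onz(*w(*p),.138) for p in((273,418),(247,305),(289,480))]
print(a,b,bl, np.degrees(np.arctan2(*(b-a)[1::-1])),np.degrees(np.arctan2(*(b-bl)[1::-1])))
print("top centre",onz(*w(277,425),.138),"tri blue",tri([w(289,480),(T,373+279/5,216+156/5)]))
print("base",onz(*w(276,266),.006),"tri",onz(*w(515,385),.006))
E
```

```text
[ 0.56097019 -0.2428726   0.138     ] [ 0.55058756 -0.22905561  0.138     ] [ 0.56704375 -0.25053622  0.138     ] 126.92262296021485 127.45555963726338
top centre [ 0.56194547 -0.24359782  0.138     ] tri blue (array([ 0.56461773, -0.24415317,  0.15949008]), [np.float64(0.0009866337375620798), np.float64(0.0009866337375620197)])
base [ 0.56137865 -0.24245124  0.006     ] tri [ 0.61821662 -0.2447406   0.006     ]
```

```bash
python3 - <<'E'
from h import *
go([.561,-.2424,.16],down(2.4));go([.561,-.2424,.095],down(2.4))
E
```

```text
d [-0.0003  0.0003  0.0901] rv [ 1.000e-04 -1.200e-03 -4.055e-01] q [ 0.647  0.484 -0.493  1.553  0.241  1.167  0.531] t 1.4
d [-0.0004  0.0003  0.1551] rv [ 1.000e-04 -1.200e-03 -4.055e-01] q [ 0.647  0.484 -0.493  1.553  0.241  1.167  0.531] t 1.4
```

Scaled: 0.155 m is 7.75, 0.12 m is 6, -0.4 rad is -8.

```bash
echo '[[[0.085,0,0,2,0,0,-3.6],[0.085,0,0,4,0,0,-7.2],[0.085,0,0,6,0,0,-8],[0.085,0,0,7.75,0,0,-8],[0.085,0,0,7.75,0,0,-8]]]' > mv.in && python3 nudge.py mv.in && echo '[[[0.03,0,0,0,0,0,0],[0.03,0,0,0,0,0,0],[0.03,0,0,0,0,0,0],[0.03,0,0,0,0,0,0]]]' > mv.in && python3 nudge.py mv.in 80; python3 -c "
from h import *
print(bot.observe()['moment']);go([.561,-.2424,.095],down(2.4))"
```

```text
clock: 2.02
position: [0.5578, -0.2446, 0.0937]
tool_rot: [-3.14, -0.004, 2.39]
force: [-0.2, -0.6, 0.4]
grip_width: 0.0855
finger_force: 0.0
clock: 2.52
position: [0.5612, -0.2443, 0.0975]
tool_rot: [3.141, 0.003, 2.392]
force: [-0.2, -0.7, 13.0]
grip_width: 0.0324
finger_force: 78.2
[-0.04559407  0.17427033 -0.00899182]
d [0.0015 0.0013 0.0025] rv [ 0.001   0.003  -0.0083] q [ 0.666  0.659 -0.524  1.703  0.407  0.887  0.794] t 2.525
```

```bash
echo '[[[0.03,0,0,0,0,0,0],[0.03,0,0,0,0,0,0]]]' > mv.in && python3 nudge.py mv.in; python3 - <<'E'
import cv2
from h import *
a=bot.grab_frame("side")[110:215,300:420]; b=bot.grab_frame("wrist")[140:440,160:480]
cv2.imwrite("pics/g1.png",np.hstack([cv2.resize(a,(457,400),interpolation=cv2.INTER_CUBIC),cv2.resize(b,(340,400)) ]))
E
```

```text
clock: 2.78
position: [0.5613, -0.2443, 0.0975]
tool_rot: [3.141, 0.003, 2.392]
force: [0.4, 0.4, 13.8]
grip_width: 0.0318
finger_force: 78.2
```

View pics/g1.png

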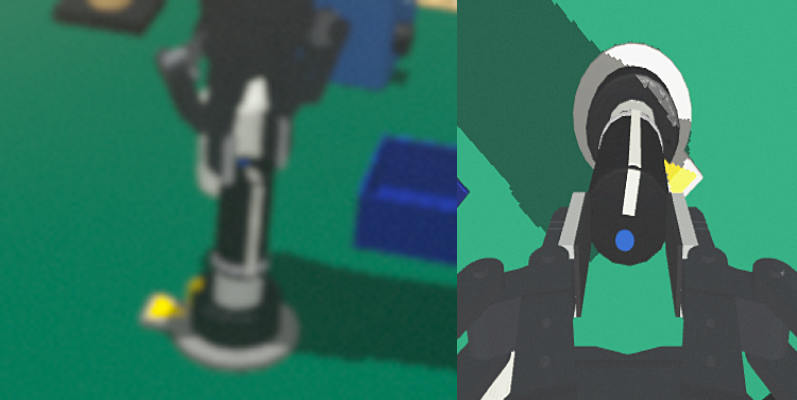

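The pads hold the top of the grip. In the wrist crop the stripe is at (632,165), and the triangle is to its right. Now I'll turn it clockwise.

Scaled: 0.9 rad is 18.

```bash
echo '[[[0.03,0,0,0,0,0,3.6],[0.03,0,0,0,0,0,7.2],[0.03,0,0,0,0,0,10.8],[0.03,0,0,0,0,0,14.4],[0.03,0,0,0,0,0,18]]]' > mv.in && python3 nudge.py mv.in; python3 -c "
from h import *
print(bot.observe()['moment']);go([.561,-.2424,.095],down(.2))"
```

```text
clock: 3.5
position: [0.5614, -0.2439, 0.0976]
tool_rot: [3.138, 0.0, 1.486]
force: [-0.3, 3.3, 12.1]
grip_width: 0.0321
finger_force: 78.6
[0.48760256 0.20034105 0.17217413]
d [ 0.0015 -0.0006  0.0026] rv [ 0.0031 -0.0018  1.2862] q [ 0.516  0.624 -0.297  1.711  0.232  0.837  0.032] t 3.5
```

```bash
echo '[[[0.03,0,0,0,0,0,3.6],[0.03,0,0,0,0,0,7.2],[0.03,0,0,0,0,0,10.8],[0.03,0,0,0,0,0,14.4],[0.03,0,0,0,0,0,18]]]' > mv.in && python3 nudge.py mv.in; python3 -c "
from h import *
import cv2
print(bot.observe()['moment']);go([.561,-.2424,.095],down(.2))
print(bot.calibration('wrist'))
b=bot.grab_frame('wrist');cv2.imwrite('pics/w2.png',b); cv2.imwrite('pics/w2c.png',cv2.resize(b[160:360,220:440],None,fx=3,fy=3,interpolation=cv2.INTER_CUBIC))"
```

```text
clock: 4.12
position: [0.5612, -0.243, 0.0975]
tool_rot: [3.141, -0.003, 0.587]
force: [-1.6, 6.2, 15.5]
grip_width: 0.0322
finger_force: 79.9
[2.13910245 0.68123645 0.25955719]
d [ 0.0001 -0.0006  0.0025] rv [ 3.000e-04 -2.700e-03  3.867e-01] q [ 0.356  0.611 -0.063  1.721  0.048  0.809 -0.713] t 4.125
{'vfov': 70.23988592887783, 'cx': 320.6868580019928, 'cy': 239.40235283126205, 'eye': array([ 0.62088813, -0.20324765,  0.27878408]), 'attitude': array([ 2.85755551e+00,  1.84859031e-04, -9.83189500e-01])}
```

View pics/w2c.png

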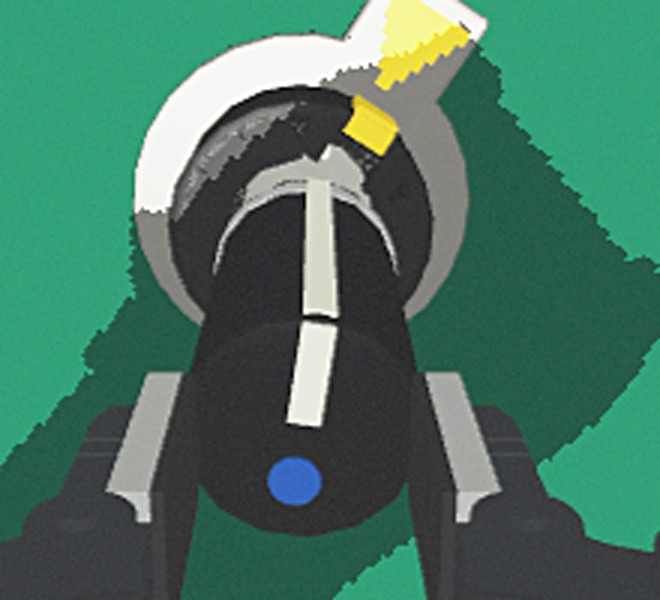

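The bar is at crop (305,425)→(321,322), the blue dot at (294,481), and the yellow opening at (370,125). I'll compute the remaining angle.

```bash
python3 - <<'E'
from h import *
c=bot.calibration("wrist")
w=lambda x,y:(c,220+x/3,160+y/3)
an=lambda v:np.arctan2(v[1],v[0])
a,b,bl=[onz(*w(*p),.138) for p in((305,425),(321,322),(294,481))]
print(a,b,bl,an(b-a),an(b-bl),"top c",onz(*w(305,428),.138))
base=onz(*w(302,200),.006);op=onz(*w(371,115),.036);tr=onz(*w(413,38),.006)
print(base,op,tr,an(op-base),an(tr-base), an(tr-np.array([.561,-.2424,0])))
E
```

```text
[ 0.56246252 -0.24259359  0.138     ] [ 0.57767189 -0.23546722  0.138     ] [ 0.55359718 -0.24636017  0.138     ] 0.43817365612468234 0.42490153303444467 top c [ 0.56204393 -0.24286691  0.138     ]
[ 0.5637412  -0.24116738  0.006     ] [ 0.59658085 -0.23943198  0.036     ] [ 0.61638241 -0.24164874  0.006     ] 0.052795450723776165 -0.00914389905108299 0.013564207687580878
```

Scaled: 0.41 rad is 8.2.

```bash
echo '[[[0.03,0,0,0,0,0,3.6],[0.03,0,0,0,0,0,6.8],[0.03,0,0,0,0,0,8.2],[0.03,0,0,0,0,0,8.2],[0.03,0,0,0,0,0,8.2]]]' > mv.in && python3 nudge.py mv.in; python3 -c "
from h import *
import cv2
print(bot.observe()['moment']);go([.561,-.2424,.095],down(.2))
b=bot.grab_frame('wrist');cv2.imwrite('pics/w3.png',b); cv2.imwrite('pics/w3c.png',cv2.resize(b[160:360,220:440],None,fx=3,fy=3,interpolation=cv2.INTER_CUBIC))"
```

```text
clock: 4.8
position: [0.5615, -0.2425, 0.0975]
tool_rot: [-3.141, -0.003, 0.183]
force: [-0.1, 8.8, 15.9]
grip_width: 0.032
finger_force: 80.0
[2.52901627 0.25305515 0.09035929]
d [-0.0005 -0.0002  0.0025] rv [-0.0007 -0.0031 -0.0172] q [ 0.282  0.613  0.044  1.725 -0.038  0.802 -1.044] t 4.8
```

View pics/w3c.png

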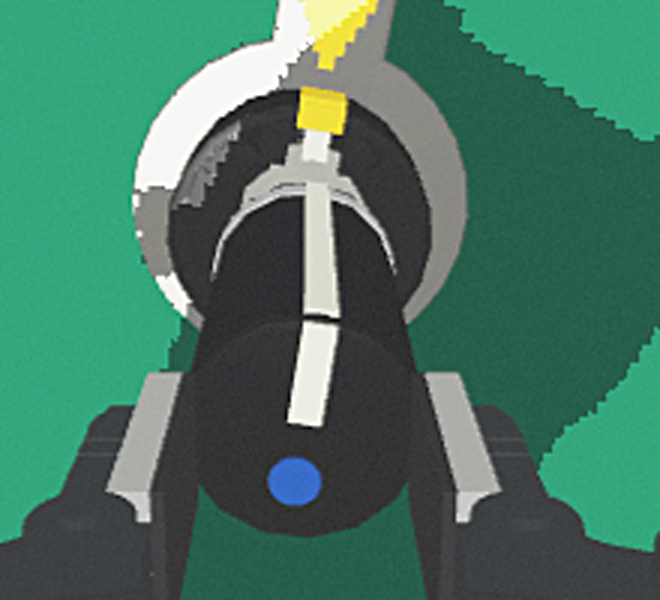

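The lug (317,145) now sits in the opening, lined up with the yellow mark (322,112). Drawing it up.

```bash
echo '[[[0.03,0,0,-0.5,0,0,0],[0.03,0,0,-1.25,0,0,0],[0.03,0,0,-2.25,0,0,0],[0.03,0,0,-3.5,0,0,0],[0.03,0,0,-5,0,0,0]]]' > mv.in && python3 nudge.py mv.in; python3 -c "
from h import *
go([.561,-.2424,.095],down(.2))"
```

```text
clock: 5.48
position: [0.5598, -0.2445, 0.1973]
tool_rot: [3.141, -0.0, 0.181]
force: [0.2, 0.9, 0.5]
grip_width: 0.0298
finger_force: 0.0
d [ 0.0015 -0.0019  0.1023] rv [ 0.0007 -0.0003 -0.0187] q [ 0.274  0.496  0.058  1.639 -0.032  1.007 -1.047] t 5.475
```

The finger force is 0, so the pads have slipped off. Looking at where the scope is now.

```bash
python3 - <<'E'
import cv2
from h import *
a=bot.grab_frame("side")[70:220,280:440]; b=bot.grab_frame("wrist")
cv2.imwrite("pics/w4.png",b)
cv2.imwrite("pics/g2.png",np.hstack([cv2.resize(a,(427,400),interpolation=cv2.INTER_CUBIC),cv2.resize(b[100:400,180:460],(373,400))]))
E
```

```text
(no output)
```

View pics/g2.png

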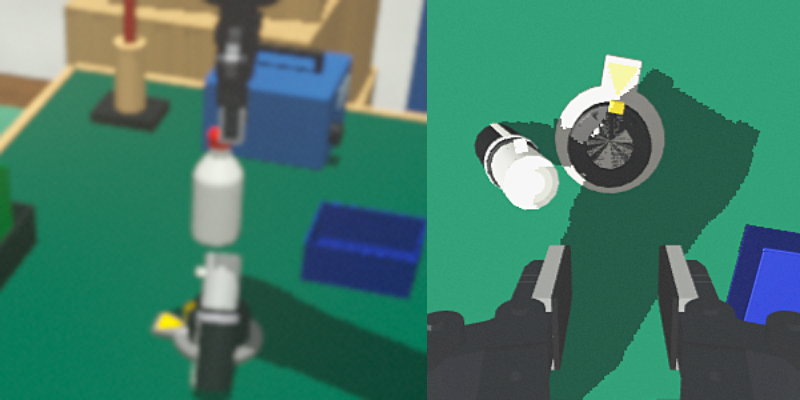

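Mid-fall: the scope slipped out of the pads and is toppling toward +y, beside the dock. I'll lift the arm clear and let it settle before finding it again.

```bash
echo '[[[0.085,0,0,-2.5,0,0,0],[0.085,0,0,-5,0,0,0],[0.085,0,0,-6.5,0,0,0],[0.085,0,0,-6.5,0,0,0],[0.085,0,0,-6.5,0,0,0]]]' > mv.in && python3 nudge.py mv.in 120;echo '[[[0.085,0,0,0,0,0,0],[0.085,0,0,0,0,0,0],[0.085,0,0,0,0,0,0],[0.085,0,0,0,0,0,0],[0.085,0,0,0,0,0,0]]]' > mv.in && python3 nudge.py mv.in; python3 - <<'E'
import cv2
from h import *
old=cv2.imread("pics/top0.png")
a=bot.grab_frame("top"); s=bot.grab_frame("side"); w=bot.grab_frame("wrist")
for n,i in(("top5",a),("side5",s),("wrist5",w)): cv2.imwrite(f"pics/{n}.png",i)
c=bot.calibration("wrist");print(c,bot.observe()["qpos"].round(3))
f=lambda i,x,y,W,H:cv2.resize(i[y:y+H,x:x+W],(400,300),interpolation=cv2.INTER_CUBIC)
cv2.imwrite("pics/g3.png",np.vstack([np.hstack([f(a,280,180,160,120),f(s,270,130,160,120)]),np.hstack([f(w,0,0,640,480),f(a,0,0,640,480)])]))
E
```

```text
clock: 6.2
position: [0.5596, -0.2441, 0.3253]
tool_rot: [-3.142, 0.0, 0.182]
force: [0.1, -0.2, -0.7]
grip_width: 0.085
finger_force: 0.0
clock: 6.82
position: [0.56, -0.244, 0.3257]
tool_rot: [-3.142, 0.0, 0.182]
force: [-0.7, -0.3, 1.9]
grip_width: 0.0852
finger_force: 0.0
{'vfov': 70.23988592887783, 'cx': 320.6868580019928, 'cy': 239.40235283126205, 'eye': array([ 0.63096003, -0.23098073,  0.50676736]), 'attitude': array([ 2.85457974e+00,  1.02875577e-03, -1.38820107e+00])} [ 0.264  0.396  0.072  1.462 -0.029  1.284 -1.05 ]
```

View pics/g3.png

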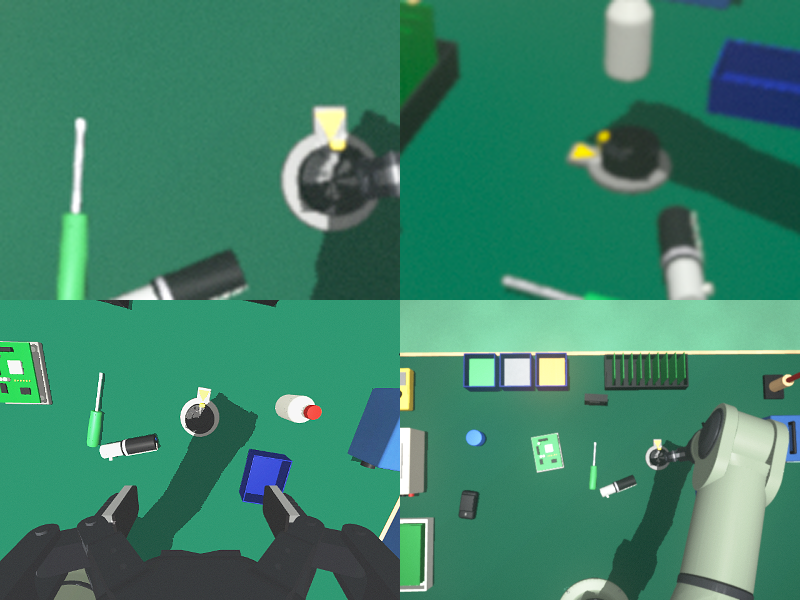

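The scope now lies on the bench: in the full-size wrist image the grip end is at about (253,224) and the lens end at about (160,242), near the driver handle, with the lug sideways. I'll measure the rest by image code and check whether the driver moved and whether the scope is still.

```bash
cat > seg.py <<'E'
from h import *
import cv2
def lying(img,roi):
    x,y,w,h=roi; r=cv2.cvtColor(img[y:y+h,x:x+w],cv2.COLOR_BGR2HSV)
    m=((r[...,2]<75)&(r[...,1]<120))|((r[...,1]<60)&(r[...,2]>90))
    m=cv2.morphologyEx(m.astype(np.uint8),cv2.MORPH_OPEN,np.ones((3,3)))
    n,l,st,_=cv2.connectedComponentsWithStats(m); k=1+np.argmax(st[1:,4])
    p=np.argwhere(l==k)[:,::-1].astype(np.float32)+[x,y]
    dark=np.array([r[int(b-y),int(a-x),2]<75 for a,b in p])
    return p,dark
E
python3 - <<'E'
from seg import *
c=bot.calibration("wrist"); w=bot.grab_frame("wrist"); t=bot.grab_frame("top"); T=bot.calibration("top")
for n,img,cal,roi in(("w5",cv2.imread("pics/wrist5.png"),c,(150,195,120,65)),("w",w,c,(150,195,120,65)),("top",t,T,(320,270,70,40))):
    p,d=lying(img,roi); rect=cv2.minAreaRect(p.astype(np.float32)); print(n,len(p),rect)
    cg=p[d].mean(0); cb=p[~d].mean(0); u=(cg-cb)/np.linalg.norm(cg-cb); s=(p-cb)@u
    ends=[cb+u*s.min(),cb+u*s.max()]
    W=[onz(cal,*e,.019) for e in(*ends,cg,cb)]; print(" lens,gripend,grip,barrel",np.round(W,4).tolist(),np.linalg.norm(W[0]-W[1]),np.arctan2(*(W[0]-W[1])[1::-1]))
def drv(i):
    r=cv2.cvtColor(i[215:310,295:325],cv2.COLOR_BGR2HSV); m=(r[...,1]>100)&(r[...,2]>130)
    return np.argwhere(m).mean(0),m.sum()
print(drv(cv2.imread("pics/top0.png")),drv(t),bot.observe()["clock"])
E
```

```text
w5 2008 ((206.01824951171875, 235.76727294921875), (27.407447814941406, 94.44985961914062), 77.125)
 lens,gripend,grip,barrel [[0.4322, -0.0226, 0.019], [0.4978, -0.1509, 0.019], [0.4791, -0.1144, 0.019], [0.4561, -0.0693, 0.019]] 0.14412513817908335 2.0437150040500454
w 1890 ((205.28233337402344, 234.77056884765625), (27.65863800048828, 93.93090057373047), 77.47119140625)
 lens,gripend,grip,barrel [[0.4329, -0.0224, 0.019], [0.5009, -0.1483, 0.019], [0.4811, -0.1118, 0.019], [0.4567, -0.0665, 0.019]] 0.14311124055920393 2.0657639544438666
top 701 ((346.69970703125, 294.3880615234375), (17.76395606994629, 58.786651611328125), 70.20112609863281)
 lens,gripend,grip,barrel [[0.4305, -0.0332, 0.019], [0.5075, -0.14, 0.019], [0.4909, -0.1169, 0.019], [0.4581, -0.0714, 0.019]] 0.13169220344182464 2.1953359390527165
(array([44.7667304 , 11.92224347]), np.int64(1569)) (array([47.88694758, 12.84172662]), np.int64(1946)) 7.075
```

```bash
python3 - <<'E'
from seg import *
go([.485,-.11,.24],down(2.15))
a=cv2.imread("pics/top0.png")[225:308,298:320]
for f in("top0","top5"):
    r=cv2.matchTemplate(cv2.imread(f"pics/{f}.png")[200:340,270:350],a,cv2.TM_CCOEFF_NORMED);print(cv2.minMaxLoc(r))
E
```

```text
d [-0.0495 -0.1453  0.0857] rv [ 0.0000e+00 -1.0000e-04 -1.9682e+00] q [ 0.264  0.396  0.072  1.462 -0.029  1.284 -1.05 ] t 7.075
(-0.25861647725105286, 1.0, (34, 57), (28, 25))
(-0.2883060574531555, 0.9958440065383911, (37, 32), (28, 25))
```

The driver hasn't moved. Moving over the scope.

```bash
echo '[[[0.085,-0.5,-1.5,0.75,0,0,-3.6],[0.085,-1,-3,1.5,0,0,-7.2],[0.085,-1.5,-4.5,2.25,0,0,-10.8],[0.085,-2,-6,3,0,0,-14.4],[0.085,-2.5,-7.25,4.25,0,0,-18]]]' > mv.in && python3 nudge.py mv.in; echo '[[[0.085,0,0,0,0,0,-3.6],[0.085,0,0,0,0,0,-7.2],[0.085,0,0,0,0,0,-10.8],[0.085,0,0,0,0,0,-14.4],[0.085,0,0,0,0,0,-18]]]' > mv.in && python3 nudge.py mv.in;echo '[[[0.085,0,0,0,0,0,-3.2],[0.085,0,0,0,0,0,-3.2]]]' > mv.in && python3 nudge.py mv.in; python3 - <<'E'
from seg import *
c=bot.calibration("wrist"); w=bot.grab_frame("wrist"); cv2.imwrite("pics/w6.png",w)
P=lambda p:np.linalg.inv(np.eye(3))
f=240/np.tan(np.radians(c["vfov"])/2); Rc=R.from_euler("xyz",c["attitude"])
def proj(p):
    q=Rc.inv().apply(np.array(p)-c["eye"]); return q[:2]/q[2]*f+[c["cx"],c["cy"]]
print(proj([.4305,-.0332,.019]),proj([.5075,-.14,.019]),bot.observe()["position"],bot.observe()["tool_rot"],bot.observe()["qpos"].round(2))
E
```

```text
clock: 7.7
position: [0.4844, -0.1094, 0.2408]
tool_rot: [3.14, -0.001, 1.088]
force: [0.8, -0.2, -1.7]
grip_width: 0.0849
finger_force: 0.0
clock: 8.32
position: [0.4846, -0.1105, 0.2408]
tool_rot: [3.141, 0.0, 1.988]
force: [-0.5, 0.1, 0.4]
grip_width: 0.085
finger_force: 0.0
clock: 8.57
position: [0.4846, -0.1106, 0.2408]
tool_rot: [3.141, -0.0, 2.141]
force: [-0.1, 0.3, 0.7]
grip_width: 0.0852
finger_force: 0.0
[317.00936423 118.08152017] [323.14422792 232.0317149 ] [ 0.48458479 -0.11057262  0.2407374 ] [3.14146445e+00 2.94407605e-05 2.13781108e+00] [ 0.38  0.28 -0.34  1.86  0.11  1.02  0.57]
```

```bash
python3 - <<'E'
from seg import *
c=bot.calibration("wrist"); w=cv2.imread("pics/w6.png")
p,d=lying(w,(250,80,140,190)); print(len(p),p.min(0),p.max(0))
for y in range(int(p[:,1].min()),int(p[:,1].max())+1,6):
    k=p[:,1]==y; q=p[k]
    print(y,q[:,0].min(),q[:,0].max(),k.sum(),d[k].sum(),w[y,int(q[:,0].mean())])
E
```

```text
3432 [296. 119.] [346. 236.]
119 319.0 323.0 5 0 [224 233 221]
125 318.0 346.0 29 0 [247 247 247]
131 313.0 345.0 33 0 [247 247 247]
137 315.0 344.0 30 0 [247 247 247]
143 314.0 342.0 29 0 [247 247 247]
149 313.0 341.0 29 0 [247 247 247]
155 312.0 340.0 29 0 [247 247 247]
161 311.0 339.0 29 0 [247 247 247]
167 308.0 337.0 29 10 [255 255 255]
173 306.0 338.0 32 11 [255 255 255]
179 305.0 337.0 29 7 [172 172 175]
185 304.0 335.0 23 13 [106 106 106]
191 303.0 334.0 28 23 [51 53 51]
197 302.0 333.0 32 27 [52 53 52]
203 300.0 332.0 32 28 [53 52 49]
209 299.0 330.0 31 27 [52 51 51]
215 298.0 329.0 32 28 [50 48 49]
221 297.0 328.0 32 28 [51 48 48]
227 298.0 326.0 29 25 [51 53 51]
233 299.0 325.0 27 24 [50 47 49]
```

```bash
python3 - <<'E'
from seg import *
c=bot.calibration("wrist")
L,M,G=[onz(c,*u,z) for u,z in(((331.5,121),.0165),((317.5,197),.019),((310,236.5),.019))]
print(L,M,G,np.linalg.norm(L-G),np.arctan2(*(L-G)[1::-1]))
c5=dict(c,eye=np.array([.63096,-.23098,.50677]),attitude=np.array([2.85458,.00103,-1.3882]))
p,d=lying(cv2.imread("pics/wrist5.png"),(150,195,120,65)); g=p[d].mean(0)
p6,d6=lying(cv2.imread("pics/w6.png"),(250,80,140,190)); k=d6&(p6[:,1]>186); g6=p6[k].mean(0); print(g,g6)
print(tri([(c5,*g),(c,*g6)]))
# point on axis 88 mm from lens
u=(G-L)/np.linalg.norm(G-L); P=L+u*.085; P[2]=.004; print(P)
a=np.arctan2(-u[1],-u[0]); print(a); go([*P[:2],.1],down(a)); go(P,down(a))
E
```

```text
[ 0.44598576 -0.02681567  0.0165    ] [ 0.47851174 -0.10741984  0.019     ] [ 0.49686144 -0.15353442  0.019     ] 0.13657315540461173 1.9525822399394916
[224.75629139 229.10463576] [316.5614722  211.62176977]
(array([ 0.48514402, -0.11922112,  0.03881444]), [np.float64(0.00018448742974545203), np.float64(0.00018448742974531648)])
[ 0.47764962 -0.10568251  0.004     ]
1.9525822399394919
d [ 0.0079 -0.0032  0.1407] rv [1.000e-04 0.000e+00 1.852e-01] q [ 0.377  0.279 -0.335  1.859  0.107  1.021  0.565] t 8.625
d [ 0.0079 -0.0033  0.2367] rv [1.000e-04 0.000e+00 1.852e-01] q [ 0.377  0.279 -0.335  1.859  0.107  1.021  0.565] t 8.625
```

```bash
python3 - <<'E'
from seg import *
c=bot.calibration("wrist")
B=onz(c,323.5,165,.036);print(B, onz(c,331.5,121,.02),onz(c,310,236.5,.036))
E
echo '[[[0.085,0.4,-0.15,2,0,0,2],[0.085,0.4,-0.15,4.5,0,0,3.7],[0.085,0.4,-0.15,7,0,0,3.7],[0.085,0.4,-0.15,9.5,0,0,3.7],[0.085,0.4,-0.15,10.25,0,0,3.7]]]' > mv.in && python3 nudge.py mv.in
```

```text
[ 0.46366081 -0.07132528  0.036     ] [ 0.44598724 -0.02701496  0.02      ] [ 0.49472149 -0.14916036  0.036     ]
clock: 9.25
position: [0.4764, -0.105, 0.0337]
tool_rot: [-3.138, -0.002, 1.954]
force: [-0.3, 0.5, 0.9]
grip_width: 0.0849
finger_force: 0.0
```

The rows are not in the units I measure in: shifts go in units of 20 mm and turns go in units of 0.05 rad. I convert before sending: 0.029 m is 1.45, 0.015 m is 0.75.

```bash
echo '[[[0.085,0,0,0.75,0,0,0],[0.085,0,0,1.45,0,0,0],[0.085,0,0,1.45,0,0,0]]]' > mv.in && python3 nudge.py mv.in; echo '[[[0.02,0,0,0,0,0,0],[0.02,0,0,0,0,0,0],[0.02,0,0,0,0,0,0],[0.02,0,0,0,0,0,0]]]' > mv.in && python3 nudge.py mv.in 100
```

```text
clock: 9.62
position: [0.4778, -0.1053, 0.0066]
tool_rot: [-3.141, -0.0, 1.956]
force: [0.9, -0.8, 0.0]
grip_width: 0.0852
finger_force: 0.0
clock: 10.12
position: [0.4778, -0.1054, 0.0069]
tool_rot: [3.141, 0.0, 1.957]
force: [0.2, 0.2, -0.0]
grip_width: 0.0198
finger_force: 0.0
```

Scaled: -0.2 m is -10, -0.15 m is -7.5.

```bash
echo '[[[0.085,0,0,-2.5,0,0,0],[0.085,0,0,-5,0,0,0],[0.085,0,0,-7.5,0,0,0],[0.085,0,0,-10,0,0,0],[0.085,0,0,-10,0,0,0]]]' > mv.in && python3 nudge.py mv.in; cat >> seg.py <<'E'
def rows(img,roi,step=6,axis=1):
    p,d=lying(img,roi); print(len(p),p.min(0),p.max(0),d.sum(),"rect",cv2.minAreaRect(p.astype(np.float32)))
    for y in range(int(p[:,axis].min()),int(p[:,axis].max())+1,step):
        k=p[:,axis]==y; q=p[k][:,1-axis]; print(y,q.min(),q.max(),k.sum(),d[k].sum(),end="; ")
    print()
E
python3 - <<'E'
from seg import *
w=bot.grab_frame("wrist"); cv2.imwrite("pics/w7.png",w); t=bot.grab_frame("top"); cv2.imwrite("pics/top7.png",t); s=bot.grab_frame("side"); cv2.imwrite("pics/side7.png",s)
rows(w,(150,0,340,300),10); rows(cv2.imread("pics/top5.png"),(315,265,70,45)); rows(t,(315,265,70,45))
a=cv2.imread("pics/top0.png")[225:308,298:320]
print(cv2.minMaxLoc(cv2.matchTemplate(t[200:340,270:350],a,cv2.TM_CCOEFF_NORMED)))
E
```

```text
clock: 10.75
position: [0.4794, -0.1056, 0.2101]
tool_rot: [3.137, 0.003, 1.956]
force: [-0.3, -0.4, 0.5]
grip_width: 0.0852
finger_force: 0.0
4006 [300. 125.] [336. 250.] 1847 rect ((318.2547302246094, 187.4556884765625), (125.18070983886719, 35.62306594848633), 89.40319061279297)
125 305.0 330.0 26 0; 135 304.0 334.0 31 0; 145 300.0 334.0 35 0; 155 304.0 334.0 31 0; 165 304.0 334.0 31 0; 175 302.0 333.0 32 3; 185 301.0 336.0 36 0; 195 302.0 335.0 33 29; 205 302.0 335.0 33 29; 215 302.0 335.0 33 29; 225 301.0 334.0 33 29; 235 301.0 334.0 34 30; 245 302.0 333.0 32 28; 
671 [320. 281.] [374. 309.] 250 rect ((347.876708984375, 298.1712341308594), (17.556171417236328, 58.403541564941406), 69.44395446777344)
281 369.0 372.0 4 4; 287 354.0 370.0 17 17; 293 342.0 374.0 16 11; 299 325.0 362.0 33 8; 305 320.0 352.0 32 0; 
1266 [353. 265.] [384. 309.] 0 rect ((368.5, 287.0), (44.0, 31.0), 90.0)
265 353.0 384.0 32 0; 271 356.0 384.0 29 0; 277 357.0 384.0 28 0; 283 358.0 384.0 27 0; 289 358.0 384.0 27 0; 295 358.0 384.0 27 0; 301 356.0 384.0 29 0; 307 356.0 384.0 29 0; 
(-0.28372353315353394, 0.9663898944854736, (38, 20), (28, 25))
```

```bash
cat > meas.py <<'E'
from seg import *
def meas(fn,roi,zl=.02,zg=.036):
    c=bot.calibration("wrist"); s=bot.observe(); w=bot.grab_frame("wrist"); cv2.imwrite(f"pics/{fn}.png",w)
    p,d=lying(w,roi); R0=R.from_euler("xyz",s["tool_rot"])
    lo,hi=p[:,1].min(),p[:,1].max()
    mid=lambda f:(lambda q:(q.min()+q.max())/2)(p[p[:,1]==round(lo+f*(hi-lo))][:,0])
    x4,x8=mid(.55),mid(.9); xe=lambda f:x4+(f-.55)/.35*(x8-x4)
    for n,f,z in(("lens",0,zl),("bound",.38,zg),("end",1,zg),("mid",.68,.019)):
        P=onz(c,xe(f),lo+f*(hi-lo),z); print(n,P.round(4),"tool",R0.inv().apply(P-s["position"]).round(4))
E
python3 - <<'E'
from meas import *
meas("w8",(250,80,140,190))
w=cv2.imread("pics/w8.png"); print([w[y,325].tolist() for y in range(110,260,8)])
E
```

```text
lens [ 0.4473 -0.026   0.02  ] tool [0.0847 0.0021 0.1862]
bound [ 0.4639 -0.0697  0.036 ] tool [0.038  0.0011 0.1702]
end [ 0.4937 -0.1478  0.036 ] tool [-0.0456 -0.0007  0.1702]
mid [ 0.4791 -0.1095  0.019 ] tool [-0.0046  0.0002  0.1872]
[[115, 152, 47], [116, 154, 48], [236, 251, 215], [247, 247, 247], [247, 247, 247], [247, 247, 247], [247, 247, 247], [247, 247, 247], [247, 247, 247], [84, 88, 86], [255, 255, 255], [55, 51, 51], [44, 47, 45], [47, 48, 44], [53, 53, 48], [50, 52, 50], [53, 50, 50], [49, 52, 52], [70, 89, 36]]
```

```bash
echo '[[[0.085,0,0,3,0,0,0],[0.085,0,0,6,0,0,0],[0.085,0,0,8.5,0,0,0],[0.085,0,0,9.85,0,0,0],[0.085,0,0,9.85,0,0,0]]]' > mv.in && python3 nudge.py mv.in; for i in 1 2 3 4; do echo '[[[0.03,0,0,0,0,0,0]]]' > mv.in && python3 nudge.py mv.in 40 | grep -v rot; done
```

```text
clock: 11.58
position: [0.4758, -0.1047, 0.0075]
tool_rot: [-3.137, -0.003, 1.957]
force: [0.4, -0.0, 0.9]
grip_width: 0.0852
finger_force: 0.0
clock: 11.7
position: [0.4779, -0.1052, 0.0103]
force: [-0.8, 0.3, 0.4]
grip_width: 0.0693
finger_force: 0.0
clock: 11.82
position: [0.4784, -0.1055, 0.0108]
force: [-0.1, -0.5, -0.7]
grip_width: 0.051
finger_force: 0.0
clock: 11.95
position: [0.4782, -0.1055, 0.0106]
force: [0.6, 0.3, -0.8]
grip_width: 0.0317
finger_force: 0.0
clock: 12.08
position: [0.478, -0.1054, 0.0102]
force: [0.1, 0.2, -0.5]
grip_width: 0.0299
finger_force: 0.0
```

```bash
for i in 1 2 3; do echo '[[[0.0,0,0,0,0,0,0]]]' > mv.in && python3 nudge.py mv.in 60 | grep -v rot; done; python3 - <<'E'
from meas import *
w=bot.grab_frame("wrist"); cv2.imwrite("pics/w9.png",w)
g=cv2.cvtColor(w,cv2.COLOR_BGR2HSV)
# coarse class map: . bench, # dark, W white/grey, o other
for y in range(60,440,9):
    print("%3d "%y+"".join('#' if v<75 and s<130 else 'W' if s<60 else '.' if 60<h<95 else 'o' for h,s,v in (g[y,x].astype(int) for x in range(180,460,4))))
E
```

```text
clock: 12.2
position: [0.4778, -0.1053, 0.0099]
force: [-0.7, 0.1, -0.4]
grip_width: 0.0127
finger_force: 0.0
clock: 12.32
position: [0.4777, -0.1053, 0.0097]
force: [0.2, 0.6, -1.1]
grip_width: 0.0001
finger_force: 0.0
clock: 12.45
position: [0.4777, -0.1053, 0.0097]
force: [-0.3, -0.1, -0.0]
grip_width: -0.0
finger_force: 0.0
 60 ......................................................................
 69 ......................................................................
 78 ......................................................................
 87 ......................................................................
 96 ......................................................................
105 ......................................................................
114 ............................WWWWWWWWWWWWWWWWW.........................
123 ............................WWWWWWWWWWWWWWWWW.........................
132 ............................WWWWWWWWWWWWWWWWW.........................
141 ............................WWWWWWWWWWWWWWWWW.........................
150 ................
[... 1754 characters left out ...]
#########################
366 ######################################################################
375 ######################################################################
384 #########..#######################...########################.########
393 ######....########################...########################.....####
402 ####...###########################....##########################...###
411 ######################################################################
420 ######################################################################
429 ######################################################################
438 ######################################################################
```

```bash
python3 - <<'E'
from meas import *
w=cv2.imread("pics/w9.png"); c=bot.calibration("wrist"); s=bot.observe(); R0=R.from_euler("xyz",s["tool_rot"])
for x in(306,312,318,331,337): print(x,[(y,int(w[y,x].mean())) for y in range(250,332,3)])
for row in(277,281,284):
    e,d=ray(c,315,row); e=R0.inv().apply(e-s["position"]); d=R0.inv().apply(d)
    print(row,[(x,(e+d*(x-e[0])/d[0]).round(4).tolist()) for x in(.011,.0)])
E
```

```text
306 [(250, 62), (253, 40), (256, 43), (259, 46), (262, 46), (265, 40), (268, 40), (271, 42), (274, 45), (277, 42), (280, 40), (283, 72), (286, 142), (289, 145), (292, 148), (295, 147), (298, 145), (301, 141), (304, 144), (307, 145), (310, 143), (313, 142), (316, 142), (319, 141), (322, 147), (325, 48), (328, 53), (331, 53)]
312 [(250, 176), (253, 41), (256, 47), (259, 41), (262, 46), (265, 44), (268, 44), (271, 49), (274, 42), (277, 46), (280, 46), (283, 71), (286, 142), (289, 145), (292, 143), (295, 143), (298, 143), (301, 142), (304, 144), (307, 142), (310, 141), (313, 142), (316, 141), (319, 142), (322, 143), (325, 173), (328, 47), (331, 51)]
318 [(250, 179), (253, 40), (256, 46), (259, 45), (262, 46), (265, 40), (268, 40), (271, 45), (274, 45), (277, 46), (280, 47), (283, 37), (286, 45), (289, 46), (292, 49), (295, 41), (298, 45), (301, 37), (304, 42), (307, 45), (310, 46), (313, 42), (316, 43), (319, 41), (322, 43), (325, 53), (328, 50), (331, 55)]
331 [(250, 176), (253, 39), (256, 42), (259, 39), (262, 40), (265, 40), (268, 44), (271, 44), (274, 40), (277, 43), (280, 40), (283, 70), (286, 142), (289, 143), (292, 144), (295, 143), (298, 143), (301, 140), (304, 142), (307, 144), (310, 140), (313, 144), (316, 140), (319, 145), (322, 143), (325, 123), (328, 54), (331, 56)]
337 [(250, 98), (253, 40), (256, 42), (259, 43), (262, 42), (265, 41), (268, 44), (271, 44), (274, 43), (277, 42), (280, 46), (283, 38), (286, 39), (289, 49), (292, 72), (295, 93), (298, 112), (301, 133), (304, 153), (307, 150), (310, 148), (313, 144), (316, 142), (319, 145), (322, 149), (325, 54), (328, 53), (331, 53)]
277 [(0.011, [0.011, -0.0023, -0.0353]), (0.0, [0.0, -0.0028, -0.009])]
281 [(0.011, [0.011, -0.0022, -0.0399]), (0.0, [0.0, -0.0027, -0.0144])]
284 [(0.011, [0.011, -0.0022, -0.0432]), (0.0, [0.0, -0.0026, -0.0183])]
```

The evidence suggests the real fingertips sit about 3–4 cm short of the reported TCP. That would explain both the slip at the top of the scope and the empty closings. Regrasping deeper, with force checks.

Scaled: 0.008 m is 0.4.

```bash
echo '[[[0.085,0,0,0,0,0,0],[0.085,0,0,0,0,0,0],[0.085,0,0,0,0,0,0],[0.085,0,0,0,0,0,0],[0.085,0,0,0.4,0,0,0]]]' > mv.in && python3 nudge.py mv.in|grep -v rot; echo '[[[0.085,0,0,0.5,0,0,0],[0.085,0,0,0.9,0,0,0],[0.085,0,0,0.9,0,0,0]]]' > mv.in && python3 nudge.py mv.in|grep -v rot; echo '[[[0.085,0,0,0.4,0,0,0],[0.085,0,0,0.4,0,0,0]]]' > mv.in && python3 nudge.py mv.in|grep -v rot
```

```text
clock: 13.12
position: [0.4781, -0.1054, 0.0017]
force: [1.3, -0.1, 0.1]
grip_width: 0.0849
finger_force: 0.0
clock: 13.5
position: [0.4772, -0.1051, -0.0171]
force: [0.0, -0.0, 0.4]
grip_width: 0.0852
finger_force: 0.0
clock: 13.75
position: [0.4775, -0.1053, -0.0248]
force: [-0.4, 0.6, 0.4]
grip_width: 0.0852
finger_force: 0.0
```

```bash
for i in 1 2 3 4; do echo '[[[0.025,0,0,0,0,0,0]]]' > mv.in && python3 nudge.py mv.in 60 | grep -v rot; done
```

```text
clock: 13.88
position: [0.4778, -0.1053, -0.0242]
force: [0.1, -0.7, -0.1]
grip_width: 0.0695
finger_force: 0.0
clock: 14.0
position: [0.4779, -0.1053, -0.0241]
force: [-0.4, 0.0, 0.6]
grip_width: 0.051
finger_force: 0.0
clock: 14.12
position: [0.478, -0.1053, -0.0239]
force: [-5.2, 0.3, 18.2]
grip_width: 0.0361
finger_force: 57.9
clock: 14.25
position: [0.478, -0.1052, -0.0238]
force: [-2.5, 0.9, 11.3]
grip_width: 0.0363
finger_force: 58.7
```

Contact is at a 36 mm width with an upward force, so the tips are still a bit above the scope's widest line. Opening and going about 14 mm lower.

```bash
echo '[[[0.065,0,0,0,0,0,0],[0.065,0,0,0,0,0,0],[0.065,0,0,0.4,0,0,0],[0.065,0,0,0.7,0,0,0],[0.065,0,0,0.7,0,0,0]]]' > mv.in && python3 nudge.py mv.in|grep -v rot; for i in 1 2 3; do echo '[[[0.025,0,0,0,0,0,0]]]' > mv.in && python3 nudge.py mv.in 60 | grep -v rot; done
```

```text
clock: 14.88
position: [0.4773, -0.1052, -0.039]
force: [0.7, -0.2, 0.8]
grip_width: 0.0651
finger_force: 0.0
clock: 15.0
position: [0.4777, -0.1052, -0.0384]
force: [-0.2, -0.1, 0.2]
grip_width: 0.0481
finger_force: 0.0
clock: 15.12
position: [0.4778, -0.1053, -0.038]
force: [-2.5, 1.3, 6.7]
grip_width: 0.0367
finger_force: 59.0
clock: 15.25
position: [0.4778, -0.1053, -0.0379]
force: [-2.0, 0.6, 6.5]
grip_width: 0.0364
finger_force: 59.2
```

```bash
echo '[[[0.025,0,0,0,0,0,0],[0.025,0,0,0,0,0,0],[0.025,0,0,-0.5,0,0,0],[0.025,0,0,-1,0,0,0],[0.025,0,0,-1.75,0,0,0]]]' > mv.in && python3 nudge.py mv.in 110|grep -v rot; echo '[[[0.025,0,0,-1.5,0,0,0],[0.025,0,0,-3,0,0,0],[0.025,0,0,-4.5,0,0,0],[0.025,0,0,-6,0,0,0],[0.025,0,0,-7.5,0,0,0]]]' > mv.in && python3 nudge.py mv.in; python3 - <<'E'
from meas import *
print(bot.observe()["qpos"].round(3))
w=bot.grab_frame("wrist"); cv2.imwrite("pics/w10.png",w)
g=cv2.cvtColor(w,cv2.COLOR_BGR2HSV)
for y in range(60,340,12):
    print("%3d "%y+"".join('#' if v<75 and s<130 else 'W' if s<60 else '.' if 60<h<95 else 'o' for h,s,v in (g[y,x].astype(int) for x in range(180,460,4))))
E
```

```text
clock: 15.88
position: [0.4777, -0.1053, -0.0024]
force: [0.2, 0.4, -2.3]
grip_width: 0.0358
finger_force: 109.7
clock: 16.5
position: [0.4775, -0.1053, 0.1487]
tool_rot: [3.141, 0.0, 1.957]
force: [0.2, 0.0, -2.2]
grip_width: 0.0353
finger_force: 109.8
[ 0.347  0.382 -0.319  1.985  0.164  0.798  0.321]
 60 ......................................................................
 72 ......................................................................
 84 ......................................................................
 96 ......................................................................
108 ........................WWWWWWWWWWWWWWWWWWWWWWWWW.....................
120 ........................WWWWWWWWWWWWWWWWWWWWWWWW......................
132 ........................WWWWWWWWWWWWWWWWWWWWWWWW......................
144 ........................WWWWWWWWWWWWWWWWWWWWWWWW..............WWW.....
156 .....................WWWWWWWWWWWWWWWWWWWWWWWWWWW..................WWWW
168 .........................WWWWWWWWWWWWWWWWWWWWWWW......................
180 .........................WWWWWWWWWWWWWWWW
[... 304 characters left out ...]
WW.......................
240 .........................WWWWWWWWWWWWWWWWWWWWWW.......................
252 .......................####WWWWWWWWWWWWWWWWWWW##......................
264 .......................WW#######################W.....................
276 .......................WWWWWWWW###########WWWWWW......................
288 .....................WWWWWWWWWWWWWWWWWWWWWWWWW##WW....................
300 .................###WWW#WWW#####################WWW###................
312 ................###WWWW#WWW######################WWW####..............
324 ..............####WWWW###WW#######################WWW####.............
336 ####.......##############WW#################################.......###
```

```bash
cat > tgt.py <<'E'
from h import *
chip=np.array([.598,.153,.036]); off=np.array([.085,.001,-.057])
def tgt(psi,beta=.785,d=.07,up=0):
    Rt=down(psi)*R.from_rotvec([0,-beta,0]); lens=chip-d*Rt.apply([1,0,0])
    p=lens-Rt.apply(off); p[2]+=up; return p,Rt
E
python3 - <<'E'
from tgt import *
for psi in(1.4,1.8):
    p,Rt=tgt(psi,up=.1); print(psi,p.round(3)); go(p,Rt)
p,_=tgt(1.6,up=.1); go(p,down(1.6)); go(p,down(1.957))
E
```

```text
1.4 [0.572 0.005 0.205]
d [ 0.0678  0.1276 -0.0529] rv [ 0.2227 -0.7628  0.5257] q [ 0.348  0.377 -0.32   1.982  0.163  0.802  0.322] t 16.55
1.8 [0.631 0.007 0.205]
d [ 0.0466  0.1833 -0.0527] rv [ 0.0654 -0.7811  0.1469] q [ 0.348  0.377 -0.32   1.982  0.163  0.802  0.322] t 16.55
d [ 0.0544  0.1544 -0.0528] rv [0.0044 0.0019 0.3567] q [ 0.348  0.377 -0.32   1.982  0.163  0.802  0.322] t 16.55
d [ 0.0544  0.1544 -0.0528] rv [ 0.004   0.0026 -0.0003] q [ 0.348  0.377 -0.32   1.982  0.163  0.802  0.322] t 16.55
```

Scaled: -0.053 m is -2.65, 0.0466 m is 2.33, -0.78 rad is -15.6.

```bash
echo '[[[0.025,0.5,1.5,-2,0.26,-3,0.6],[0.025,1,3.5,-2.65,0.52,-6,1.2],[0.025,1.5,5.5,-2.65,0.8,-9.2,1.8],[0.025,2,7.5,-2.65,1.06,-12.4,2.4],[0.025,2.33,9.15,-2.65,1.3,-15.6,2.94]]]' > mv.in && python3 nudge.py mv.in; echo '[[[0.025,0,0,0,0,0,0],[0.025,0,0,0,0,0,0]]]' > mv.in && python3 nudge.py mv.in | grep -v clock; python3 -c "
from tgt import *
p,Rt=tgt(1.8,up=.1);go(p,Rt);p,Rt=tgt(1.8);go(p,Rt)"
```

```text
clock: 17.18
position: [0.6314, 0.0086, 0.2017]
tool_rot: [-3.141, 0.768, 1.804]
force: [-0.3, -1.6, -2.1]
grip_width: 0.0358
finger_force: 110.0
position: [0.6294, 0.0068, 0.1997]
tool_rot: [-3.133, 0.762, 1.81]
force: [0.0, -1.5, -0.6]
grip_width: 0.0351
finger_force: 110.1
d [-0.0041  0.0016 -0.0037] rv [-0.0022 -0.0226  0.0071] q [-0.45   0.632 -0.09   1.677  0.825  1.254 -0.735] t 17.425
d [0.0649 0.0023 0.0686] rv [-0.0022 -0.0226  0.0071] q [-0.45   0.632 -0.09   1.677  0.825  1.254 -0.735] t 17.425
```

```bash
python3 - <<'E'
from tgt import *
import cv2
c=bot.calibration("wrist"); s=bot.observe(); R0=R.from_euler("xyz",s["tool_rot"])
f=240/np.tan(np.radians(c["vfov"])/2); Rc=R.from_euler("xyz",c["attitude"])
def proj(p):
    q=Rc.inv().apply(np.array(p)-c["eye"]); return (q[:2]/q[2]*f+[c["cx"],c["cy"]]).round(1)
T=lambda v:s["position"]+R0.apply(v)
print("chip",proj(chip),"lens pred L/R",proj(T([.085,-.0165,-.057])),proj(T([.085,.0165,-.057])),"top/bot",proj(T([.085,0,-.0735])),proj(T([.085,0,-.0405])))
w=bot.grab_frame("wrist"); cv2.imwrite("pics/w11.png",w); sd=bot.grab_frame("side"); cv2.imwrite("pics/side11.png",sd)
g=cv2.cvtColor(w,cv2.COLOR_BGR2HSV)
ch=lambda h,s,v:'#' if v<75 and s<130 else 'W' if s<60 else 'B' if (35<h<75 and s>140 and v>120) else '.' if 60<h<95 else 'o'
for y in range(0,300,8): print("%3d "%y+"".join(ch(*g[y,x].astype(int)) for x in range(180,460,4)))
E
```

```text
chip [ 330.1 -226.6] lens pred L/R [270.8  96.7] [368.8  96.8] top/bot [319.7  89.9] [319.9 101.9]
  0 ......................................................................
  8 ......................................................................
 16 ......................................................................
 24 ......................................................................
 32 ......................................................................
 40 BBBBBBB...............................................................
 48 BBBBBBBB..............................................................
 56 ......BWWW#...........................................................
 64 BBB...B..WWWWWWWW.....................................................
 72 .................WWWWWWW..............................................
 80 ........................WWWWWWW.......................................
 88 ...............................W..#...................................
 96 .....................................................................#
104 ......................
[... 1148 characters left out ...]
WW..........#########B.BB
232 ........##########oo.....WWWWWWWWWWWWWWWWWWWWWW........#########...BBB
240 ............#####W.......WWWWWWWWWWWWWWWWWWWWWW.......########BBBBBB.B
248 oooooo..................#WWWWWWWWWWWWWWWWWWWWWW#....########BBBBBBBBBB
256 ooooooo.................######WWWWWWWWWWWW######..########B.BB.BB.BBB.
264 ooooooo.............WWWWW#######################W#######B.B.BB.BBBBB..
272 ooooooo............WWWWWWWW##################WWW.#####BBB.BBB.BBBB.BBB
280 ooooooo...........WWWWWWWWWWWWWWWWWWWWWWWWWWWWWW..###BB.B.BB.BB.BB....
288 oooooo............WWWWWWWWWWWWWWWWWWWWWWWWWWWW##WW....B.BBBB.B........
296 ..................W##WWWWWW#####################WWW##.BBBBBBBB..BBBB.B
```

The lens end sits within about 3 mm of the prediction, so I'll lower to the final pose.

Scaled: 0.068 m is 3.4, 0.066 m is 3.3, -0.02 rad is -0.4.

```bash
echo '[[[0.025,0.85,0,0.85,0,-0.2,0],[0.025,1.7,0,1.7,0,-0.4,0],[0.025,2.55,0,2.55,0,-0.4,0],[0.025,3.3,0,3.3,0,-0.4,0],[0.025,3.4,0,3.4,0,-0.4,0]]]' > mv.in && python3 nudge.py mv.in|grep -v clock; echo '[[[0.025,0,0,0,0,0,0],[0.025,0,0,0,0,0,0],[0.025,0,0,0,0,0,0],[0.025,0,0,0,0,0,0]]]' > mv.in && python3 nudge.py mv.in; python3 - <<'E'
from tgt import *
import cv2
off[:]=[.0815,.003,-.057]
s=bot.observe(); R0=R.from_euler("xyz",s["tool_rot"]); lens=s["position"]+R0.apply(off)
print("lens",lens.round(4),"chip in tool-from-lens (axis,lat,lat)",R0.inv().apply(chip-lens).round(4),"lean",np.degrees(np.arccos(-R0.apply([1,0,0])[2])))
sd=bot.grab_frame("side");t=bot.grab_frame("top");w=bot.grab_frame("wrist")
for n,i in(("s12",sd),("t12",t),("w12",w)): cv2.imwrite(f"pics/{n}.png",i)
g=cv2.cvtColor(sd,cv2.COLOR_BGR2HSV)
for n,cal in(("side",sd),("top",t)):
    c=bot.calibration(n); f=240/np.tan(np.radians(c["vfov"])/2); Rc=R.from_euler("xyz",c["attitude"])
    P=lambda p:((lambda q:(q[:2]/q[2]*f+[c["cx"],c["cy"]]).round(1))(Rc.inv().apply(np.array(p)-c["eye"])))
    print(n,"chip",P(chip),"lens",P(lens),"end",P(lens-.13*R0.apply([1,0,0])))
ch=lambda h,s,v:'#' if v<75 and s<130 else 'W' if s<70 else 'B' if (s>200 and v>140) else '.'
for y in range(225,325,3): print("%3d "%y+"".join(ch(*g[y,x].astype(int)) for x in range(240,370,2)))
E
```

```text
position: [0.6282, 0.0082, 0.1024]
tool_rot: [-3.131, 0.783, 1.81]
force: [-0.7, -0.1, -1.8]
grip_width: 0.0356
finger_force: 110.1
clock: 18.65
position: [0.6288, 0.0088, 0.1039]
tool_rot: [-3.134, 0.783, 1.809]
force: [-0.1, 0.4, -0.9]
grip_width: 0.0351
finger_force: 110.1
lens [0.6091 0.1049 0.0868] chip in tool-from-lens (axis,lat,lat) [0.0709 0.0006 0.0012] lean 45.1653107175587
side chip [292.4 285.6] lens [295.2 252.6] end [299.9 192.5]
top chip [238.  237.4] lens [258.1 230.4] end [300.1 215.3]
225 ..#WWWWWWWWWWWWWWWWWW##########WWW...............................
228 ..###WWWWWWWWWWWWWW############WWW...............................
231 ...####WWWWWWWWWWW#########WWWWWW................................
234 ...#####WWWWWWWWW########WWWWWWWW................................
237 ...#####WWWWWWWW#######..WWWWWWWW................................
240 ......##..WWWWWW###......WWWWWWWW................................
243 ...........WWWWWW........WWWWWWWW...WWWWWW.......................
246 .............WW..........WWWWWWWW.......WWWWWWW......B...........
249 .........................WW
[... 1088 characters left out ...]

297 .............BBB..WW.........WW...........WWW....................
300 ............BB.......######..WW.##........WW.....................
303 ................................####......WW.....................
306 ............WWWW.........................WW......................
309 ...........WWWWWWWWWWWWWW................WW......................
312 ...........WWWWWWWWWWWWWWWWWWWWWWWW......WW......................
315 .............WWWWWWWWWWWWWWWWWWWWWWWWWWWWW.......................
318 .......................WWWWWWWWWWWWWWWWWWW.......................
321 .................................WWWWWWWWW.......................
324 .................................................................
```

The side view confirms it: the lens end is at (298,255), directly facing the chip at (292,287), held still with 110 N of grip. Handing in.

```bash
python3 -c "
from workcell import bot
s=bot.observe();print(abs(s['qd']).max(),s['finger_force'],s['clock']);print(bot.job_done())"
```

```text
0.0010350950439641001 110.1142930984497 18.8
the job is handed in; nothing more can be done
None
```

I handed the job in at 18.8 s with the microscope still and gripped at 110 N, about 7 cm from the chip and leaning 45°, but it slipped and fell on the bench as I drew it out of the dock, and I had to pick it up from there to finish; the hand-in gave no verdict.

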